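# Tare the stockroom dial scale for an empty parts bin

## Robot

A 6-joint arm with a two-finger parallel gripper is mounted at the origin on the work surface. World frame = base frame: x ahead of the robot, y to its left, z up, the work surface at z = 0. Lengths are in m, angles in rad, forces in N, time in s.
With the tool pointing down it reaches from about 0.3 to 0.75 m from the base axis. Payload 8.5 kg.
Tool frame: the origin (TCP) lies at the very end of the fingers, on their centre line; the grasp point (between the pads) lies 19 mm behind it; z points along the fingers, y is the direction in which the jaws open and shut (so a half turn about z gives the same grasp; the last joint's range is limited). The gripper opens to 88 mm and grips with 3 to 60 N. Pads are 18 mm wide; open, the fingers measure 123 mm over their backs; the gripper's body (75 mm by 187 mm) begins 45 mm behind the grasp point.
Start: joints at [1.053, 0.381, 1.297, -0, 1.464, -0.215], TCP at [0.164, 0.525, 0.239] pointing down, gripper open.
Joint ranges: [-3.11, 3.11], [-0.89, 2.33], [0.22, 2.48], [-1.42, 4.56], [0.17, 2.85], [-2.88, 2.88]. Speed limits (rad/s): [2.39, 2.39, 3.14, 3.14, 3.14, 3.14].

## Interface

Orientations are given as [roll, pitch, yaw] about the fixed x, y, z axes, in that order (R = Rz(yaw) Ry(pitch) Rx(roll)).
In Python, from rig import bot gives the robot as it stands. The module is installed in compiled form; this text tells all that it offers.
- The arm moves only by the tool play_rows, never from a script. Its argument "targets" is a list of rows, each a list of 2 entries, a list of its own where there are three numbers: the shift along the world's x, y, z in units of 60 mm (1.0 is 60 mm), then the turn about the world's z in degrees. A call has 1 to 10 rows; each row shifts and turns the commanded pose from where the row before left it; what a row does not reach is not made up. A row lasts 1/8 s, in which the tool goes at most 62.5 mm and 10.7 degrees, less where a joint would pass 70% of its speed; a pose out of reach is approached as far as the arm can. A call is refused whole if a number of a shift passes 1 or a number of a turn 10.7, either way. A call with a gripper value outside its range is refused whole. "hand" is the opening, from -1 (shut) to 1 (fully open), set as the call begins (left out, the last holds). The fingers move at their own pace and stop on an object; "grip_force" is the grip in N (left out, the last holds). Time passes only in rows, so rows that do not move let the fingers close. It gives the time, the measured TCP pose, the force and the opening at its end, in the units of the state.
- bot.read_state(): the state, without advancing time (a new reading comes with each control period).
- bot.snapshot(name): name is "scene" or "top" or "wrist"; returns a dict with "color" (400x640x3 uint8, red, green, blue), "fovy" (degrees; the focal length in pixels is half the picture's height over the tangent of half this angle, whatever the lens; pixels are square), "cx", "cy" (the principal point, pixels), "xyz" and "rotation" of the camera in the world; the wrist camera has in their place "T_tool_cam" (4x4, takes a point from camera to tool coordinates, whose origin is the TCP and whose axes are the flange's). Camera axes: x right, y up, looking along -z (the intrinsics and any distortion apply to the point x, -y, -z); pixel columns grow to the right and rows downward; lengths in m; the calibration is good to about 2 mm. A picture is of the moment at which its call begins: read the wrist's pose just before it. There is no depth.
- bot.hand_in(): hands the job in, once; it reports no verdict.
Trained networks look in the newest picture that a camera, given by its name, has taken for a name from the list of things; names that differ only in an ending like _2 or _b are one class to them, and where a whole thing is asked for, a point or a joint stands for the part that bears it (a point fixed in the world has none). Each returns a list of dicts, best first, with "p" (0 to 1); they miss things now and then, are a little off and sometimes report something else, mostly with a low value. They report only what shows in the picture. A call takes as long as a camera call. They do not tell look-alikes from the thing itself.
- bot.boxes_of(camera, name): "rect" ([left, top, width, height] in pixels, round what is visible of it).
The state is a dict: "clock": time; "q": joint angles; "joint_velocities": joint speeds; "joint_torque": joint torques, N m; "eef_pos": TCP position; "tcp_rot": TCP orientation; "contact_force": force on the tool from outside, world axes, zero at the start; "ft_torque": the same for the moment, N m; "gripper_width": finger opening in m.
Only numpy, scipy, OpenCV 4.12 (cv2) and the standard library are available. Lean on these libraries where they do the work, as an engineer would, in place of code of your own. Each camera call takes 0.05 s, during which the arm holds its last target.

## Task

Set the empty steel parts bin down gently, upright on the middle of the scale's pan and let go of it. Then turn the black knob in the middle of the dial, which turns the dial and its bezel, until the pointer reads zero (within half a small division), and leave it like that with the bin on the pan. Leave the full bin and the other things on the bench where they are.

Things in the scene. Friction and masses are not known exactly. Their poses are not given: they have to be found in the camera images.
- bin_mid (a point): Centre (half-way up) of the EMPTY sheet-steel parts bin, loose: 170 mm long along its x, 58 mm wide along its y, 75 mm high, walls 3 mm, open on top; its low front end (40 mm high, sloping up) is at its -x. z is up. At the start it stands on the bench to the left or the right of the scale, seen from the robot. 0.2 to 0.42 kg. It can be gripped across its 58 mm width.
- bin: The same empty bin as a whole; origin in the middle of its underside, axes as bin_mid.
- scale: Mechanical dial scale for 2 kg, standing fast on the bench: grey base 320 x 176 mm, white housing. Origin in the middle of its underside at bench level, z up, -x is its front, which looks more or less to the robot's left. In front the dial on a face that slopes 35 degrees, rising to the rear; centre of that face at (-83.5, 0, 78) mm. Behind it the pan. All moving parts belong to it.
- pan_mid (a point): Middle of the top of the flat steel pan, 160 mm (scale x) by 190 mm (scale y), 6 mm thick, 136 mm above the bench when empty; axes as the scale. No other part of the scale stands higher than the pan.
- pan (a joint): Travel of the sprung pan, m, downwards; 0 empty, 0.010 per kg (0.98 N per mm), stop at 0.020. It is damped and settles in about half a second.
- pointer (a joint): Angle of the pointer, rad, clockwise as seen looking at the dial; 0 when the pan is empty (pointer up the slope, at the top of the dial), one turn for 2 kg. It follows the pan and cannot be turned by hand.
- dial (a joint): Angle of the dial with bezel, window and knob (one piece), rad, clockwise as seen looking at the dial; at 0 the zero mark is at the top. The pointer reads zero when joint dial = joint pointer. Range -3.1 to 3.1; stiff (0.06 N m of friction), it stays where it is left.
- knob (a point): Point on the axis of the black round fluted knob in the middle of the dial, half-way up it. The knob is 48 mm across and 32 mm high, from 16 mm below to 16 mm above this point. Its z is the axis, pointing out of the dial: 35 degrees from vertical, leaning to the scale's front (-x). Window and bezel (148 mm across) are level with its foot. It can be gripped at any angle round its axis.
- zero_mark (a point): Zero of the dial, a large black wedge at the rim of the white dial (all other marks are plain lines; 40 divisions round the dial, 50 g or 9 degrees each). This point lies on its middle line, 58 mm from the axis. It turns with the dial.
- pointer_tip (a point): The tip of the dark steel pointer, 58 mm from the axis, seen through the window beyond the knob. It reads zero when it is at zero_mark.
- full_bin_mid (a point): Centre of a like steel bin FULL of red connectors, loose, standing on the other side of the scale: to be left alone. 170 x 58 x 75 mm, connectors up to 110 mm high; axes as bin_mid.
- plug_a: Large red industrial connector standing on its mouth, 62 mm across, 120 mm high; origin under its middle. Leave alone.
- plug_b: Another such connector. Leave alone.
- carton: Closed cardboard carton 110 x 150 x 85 mm; origin under its middle. Leave alone.
- jar: Clear jar with a grey lid, 72 mm across, 95 mm high; origin under its middle. Leave alone.
Mind the look-alikes: they are no part of the job. Leave any green look-alike of the bin alone.

How it is judged:
On the way, in this order (a step that is already met when the one before it is completed fails the run):
1. the empty bin stands upright on the middle of the pan (within 40 mm), released, and the pointer has come to rest (horizontal distance between bin_mid and pan_mid below 0.04 m and angle between bin_mid's own z axis and vertical below 0.08 rad and z of bin_mid in the frame of pan_mid between 0.033 and 0.042 m and contact force between bin and scale above 1.5 N and velocity of joint pointer between -0.15 and 0.15 rad/s and contact force between the fingers and bin below 0.1 N), for 0.3 s.
2. the dial is turned so that the pointer is at its zero mark, within half a division, with the bin on the pan (horizontal distance between bin_mid and pan_mid below 0.04 m and angle between bin_mid's own z axis and vertical below 0.08 rad and z of bin_mid in the frame of pan_mid between 0.033 and 0.042 m and contact force between bin and scale above 1.5 N and velocity of joint pointer between -0.15 and 0.15 rad/s and distance between pointer_tip and zero_mark below 0.0045 m), for 0.2 s.
At the end, for the whole second after the job is handed in: The empty bin stands at rest, upright (within 0.08 rad), bearing on the pan, its centre within 40 mm of the pan's middle seen from above; the dial is at rest and the pointer's tip is within 4.5 mm (half a division, 0.078 rad) of the dial's zero mark; nothing is held (all of step 2 and linear speed of bin below 0.02 m/s and velocity of joint dial between -0.05 and 0.05 rad/s); the robot touches nothing.
It fails at once if a bystander (full bin, connector, carton or jar) is moved more than 30 mm (distance of any of full_bin_mid, plug_a, plug_b, carton, jar from where it was at the start of the episode above 0.03 m).
It fails at once if the pan is slammed or pressed down more than 14 mm (1.4 kg) (value of joint pan above 0.014 m).
It also fails if it takes over 58 s, if anything falls off the work surface, if the arm or the gripper's body presses on something with over 40 N, if the wrist force passes 120 N, or if a joint passes its speed limit or range.

## Working session

There is one attempt and no reset: what is moved stays moved. The work goes in short steps, Python scripts to look and compute and a tool call to move; the robot and the scene stay as the last step left them, time stands still between calls to the robot, and variables do not carry over. Pictures are saved under pics/ and viewed, and the job is handed in when it is done.

Besides the shell and the picture viewer there is one more tool, called as name(argument=value, ...), one argument or row to a line, values as JSON. play_rows: Moves the arm, as the interface text tells. Its arguments: {"type":"object","properties":{"targets":{"type":"array","items":{"type":"array"}},"hand":{"type":"number"},"grip_force":{"type":"number"}},"required":["targets"]}

```bash
mkdir -p pics; cat > h.py <<'E'
import numpy as np, cv2
from rig import bot
def save(name,fn,s=None):
    c=bot.snapshot(s or name); cv2.imwrite('pics/'+fn,c['color'][:,:,::-1]); return c
def ray(c,u,v,R=None,t=None):
    f=c['color'].shape[0]/2/np.tan(np.radians(c['fovy'])/2)
    d=np.array([(u-c['cx'])/f,-(v-c['cy'])/f,-1.0])
    if R is None: R=np.array(c['rotation']); t=np.array(c['xyz'])
    d=R@d; return t,d
def atz(c,u,v,z,**k):
    o,d=ray(c,u,v,**k); return o+d*(z-o[2])/d[2]
def proj(c,P):
    f=c['color'].shape[0]/2/np.tan(np.radians(c['fovy'])/2)
    p=np.array(c['rotation']).T@(np.array(P)-np.array(c['xyz']))
    return c['cx']+f*p[0]/-p[2], c['cy']-f*p[1]/-p[2]
E
python3 - <<'E'
from h import *
for n in ['scene','top','wrist']:
    c=save(n,n+'0.png'); print(n,{k:v for k,v in c.items() if k!='color'})
    for o in ['bin','scale','pan_mid','knob','zero_mark','pointer_tip','full_bin_mid','plug_a','carton','jar']:
        print(o,[(np.round(b['rect']).tolist(),round(b['p'],2)) for b in bot.boxes_of(n,o)[:3]])
print(bot.read_state())
E
```

```text
scene {'fovy': 52.60208245996859, 'cx': 321.35298685307595, 'cy': 198.87548449211263, 'xyz': array([ 1.19098689, -0.51971742,  1.38519206]), 'rotation': array([ 0.57573664, -0.00997934,  0.96523992])}
bin [([369.0, 140.0, 40.0, 31.0], 0.91), ([273.0, 170.0, 42.0, 40.0], 0.87)]
scale [([294.0, 180.0, 91.0, 74.0], 0.58)]
pan_mid [([290.0, 184.0, 64.0, 59.0], 0.7), ([342.0, 178.0, 37.0, 33.0], 0.5)]
knob [([344.0, 180.0, 36.0, 28.0], 0.62)]
zero_mark [([424.0, 163.0, 19.0, 25.0], 0.36), ([344.0, 182.0, 35.0, 26.0], 0.15)]
pointer_tip []
full_bin_mid [([222.0, 219.0, 53.0, 42.0], 0.58)]
plug_a [([411.0, 183.0, 19.0, 27.0], 0.88), ([284.0, 277.0, 22.0, 24.0], 0.84)]
carton [([156.0, 244.0, 64.0, 53.0], 0.85), ([343.0, 183.0, 35.0, 28.0], 0.5)]
jar [([424.0, 160.0, 21.0, 29.0], 0.84), ([342.0, 180.0, 35.0, 32.0], 0.6)]
top {'fovy': 55.90105692713967, 'cx': 318.12920454495537, 'cy': 198.99811898404204, 'xyz': array([ 0.32254695, -0.07061125,  1.36995378]), 'rotation': array([ 0.17160921,  0.01017989, -1.59504781])}
bin [([190.0, 206.0, 20.0, 50.0], 0.88), ([295.0, 243.0, 47.0, 31.0], 0.67)]
[... 1039 characters left out ...]
_a []
carton []
jar []
{'clock': 1.65, 'q': array([ 1.05272034e+00,  3.80597733e-01,  1.29739031e+00,  2.25951536e-05,
        1.46358848e+00, -2.15278721e-01]), 'joint_velocities': array([ 0.00034969, -0.00027393,  0.0008899 ,  0.00058631, -0.00057475,
       -0.00015722]), 'joint_torque': array([ 1.27733369e-04, -4.37792408e+01, -2.24732351e+01,  7.14062853e-02,
        3.13862599e-02, -8.59747846e-07]), 'eef_pos': array([0.16398559, 0.52497367, 0.23875289]), 'tcp_rot': array([ 3.14157210e+00, -1.85009902e-05,  2.83879297e+00]), 'contact_force': array([ 1.07284234, -0.33246945,  0.26650745]), 'ft_torque': array([-0.02092593, -0.00623417,  0.00560902]), 'gripper_width': 0.08828357449401848}
```

View images.

```bash
sed -i "s/R=np.array(c\['rotation'\]); t=/R=rpy(c['rotation']); t=/; s/p=np.array(c\['rotation'\]).T@/p=rpy(c['rotation']).T@/" h.py; cat >> h.py <<'E'
from scipy.spatial.transform import Rotation as Ro
def rpy(a): return Ro.from_euler('xyz',a).as_matrix()
E
python3 -c "
import cv2
a=cv2.imread('pics/top0.png')[110:300,140:520]; cv2.imwrite('pics/top0c.png',cv2.resize(a,None,fx=2.1,fy=2.1,interpolation=2))
a=cv2.imread('pics/scene0.png')[110:330,140:480]; cv2.imwrite('pics/scene0c.png',cv2.resize(a,None,fx=2.3,fy=2.3,interpolation=2))
"
```

```text
(no output)
```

View pics/top0c.png

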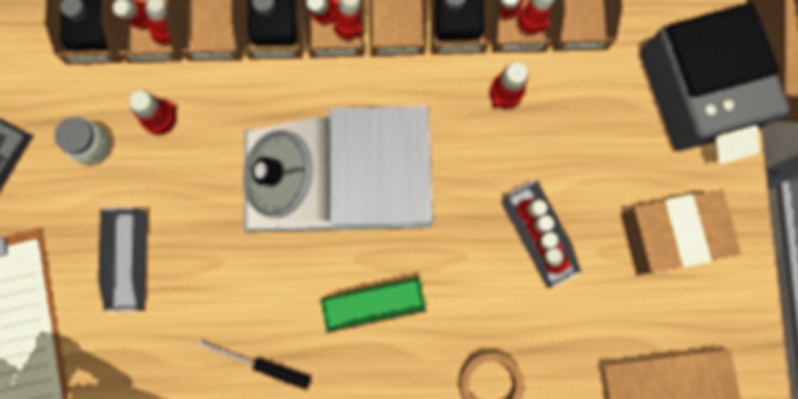

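View pics/scene0c.png

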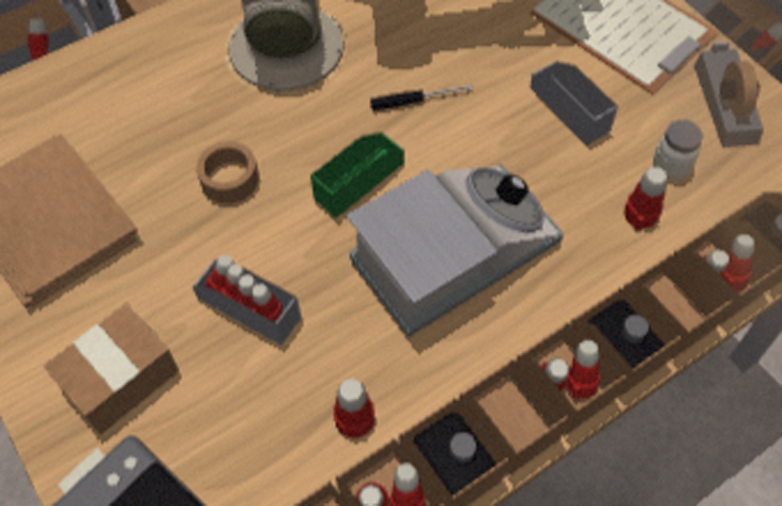

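View pics/wrist0.png

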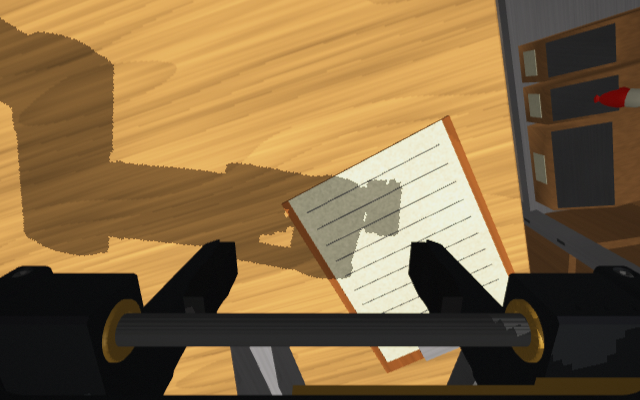

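View pics/top0.png

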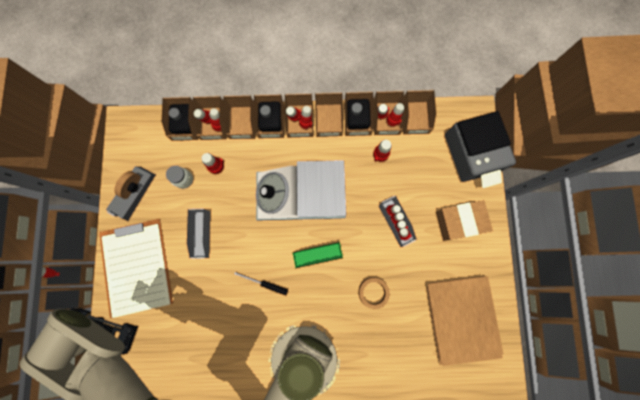

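```bash
python3 - <<'E'
from h import *
c=bot.snapshot('top'); cv2.imwrite('pics/t1.png',c['color'][:,:,::-1])
r=c['color']
a=np.vstack([np.hstack([cv2.resize(r[195:265,175:225,::-1],None,fx=8,fy=8,interpolation=cv2.INTER_CUBIC)]) ])
cv2.imwrite('pics/binc.png',a)
cv2.imwrite('pics/scc.png',cv2.resize(r[150:230,245:355,::-1],None,fx=7,fy=7,interpolation=cv2.INTER_CUBIC))
print('bin',atz(c,199.5,232,0.04), [atz(c,u,v,.0) for u,v in [(198,232)]])
for u,v in [(297,162),(343,160),(345,217),(298,219)]: print('pan',atz(c,u,v,.136))
for u,v in [(257,171),(257,219),(345,219)]: print('base',atz(c,u,v,.0))
for n,z in [((202,164),.06),((383,151),.06),((398,221),.05),((178,177),.05),((464,220),.05),((318,254),.05)]: print(atz(c,*n,z))
E
```

```text
bin [0.44574125 0.3599148  0.04      ] [array([0.44958423, 0.37834787, 0.        ])]
pan [0.66548202 0.00512327 0.136     ]
pan [ 0.66825218 -0.15054814  0.136     ]
pan [ 0.47421323 -0.15024025  0.136     ]
pan [0.47153347 0.00467292 0.136     ]
base [0.67255005 0.16375611 0.        ]
base [0.49177847 0.16312657 0.        ]
base [ 0.48358032 -0.15874882  0.        ]
[0.68842869 0.35167308 0.06      ]
[ 0.71910842 -0.30053058  0.06      ]
[ 0.46591063 -0.34117354  0.05      ]
[0.64517523 0.44028141 0.05      ]
[ 0.46356205 -0.57224311  0.05      ]
[ 0.35814119 -0.05758518  0.05      ]
```

View pics/binc.png

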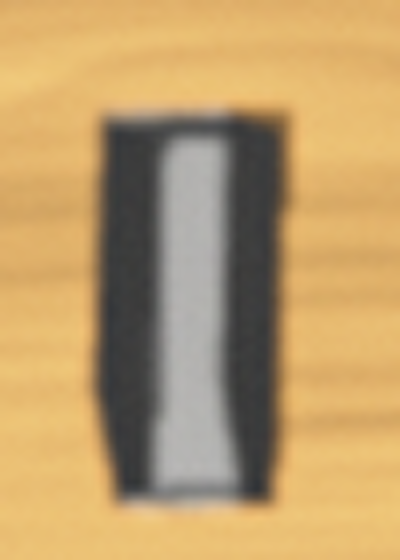

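View pics/scc.png

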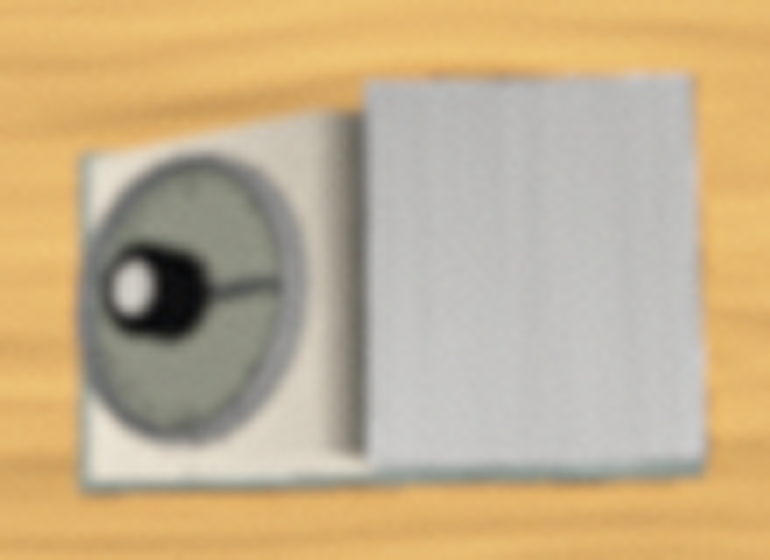

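play_rows(
  targets=[
    [[0.78,-0.45,-0.05],3],
    [[0.78,-0.45,-0.05],3],
    [[0.78,-0.45,-0.05],3],
    [[0.78,-0.45,-0.05],3],
    [[0.78,-0.45,-0.05],3],
    [[0.78,-0.45,-0.05],2.3],
    [[0,0,0],0],
    [[0,0,0],0],
  ],
  hand=1,
)

```text
clock: 2.7
eef_pos: [0.4442, 0.3632, 0.2207]
tcp_rot: [3.142, -0.001, 3.14]
contact_force: [-0.3, -0.7, 0.4]
gripper_width: 0.0881
```

```bash
cat >> h.py <<'E'
def wrist(fn):
    s=bot.read_state(); c=bot.snapshot('wrist'); cv2.imwrite('pics/'+fn,c['color'][:,:,::-1])
    T=np.eye(4);T[:3,:3]=rpy(s['tcp_rot']);T[:3,3]=s['eef_pos'];T=T@c['T_tool_cam']
    c['rotation']=Ro.from_matrix(T[:3,:3]).as_euler('xyz'); c['xyz']=T[:3,3]
    return c,s
E
python3 - <<'E'
from h import *
c,s=wrist('w1.png'); print(s['clock'],s['q'],s['eef_pos'],s['tcp_rot'],c['rotation'],c['xyz'])
np.save('w1.npy',{k:v for k,v in c.items()},allow_pickle=True)
E
```

```text
2.7 [ 4.79042615e-01  4.35676409e-01  1.26102519e+00  3.17674659e-04
  1.44535441e+00 -1.09059368e+00] [0.44422633 0.36322139 0.22071707] [ 3.14152719e+00 -5.56551401e-04  3.14039282e+00] [-3.16003809e-01  2.93533957e-04  1.56986239e+00] [0.36399206 0.36423996 0.36734452]
```

View pics/w1.png

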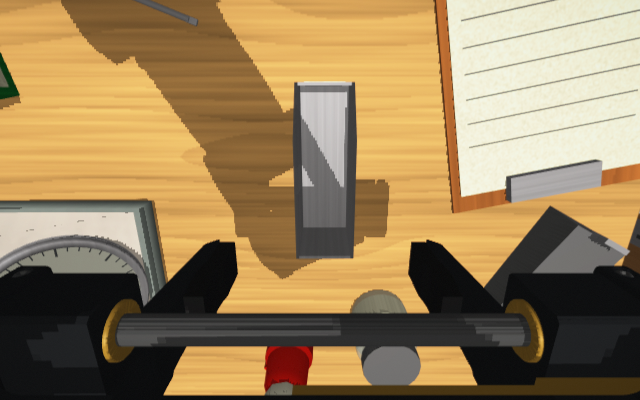

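```bash
python3 - <<'E'
from h import *
c=np.load('w1.npy',allow_pickle=True).item()
im=c['color'][70:270,270:380,::-1]; cv2.imwrite('pics/w1c.png',cv2.resize(im,None,fx=3,fy=3,interpolation=cv2.INTER_NEAREST))
for u,v in [(297,258),(353,258),(293,150),(356,150)]: print(atz(c,u,v,.075))
for u,v in [(295,83),(355,83)]: print(atz(c,u,v,.04))
E
```

```text
[0.52607765 0.33795161 0.075     ]
[0.52612161 0.39495044 0.075     ]
[0.41556122 0.33713503 0.075     ]
[0.41561186 0.39454959 0.075     ]
[0.35719173 0.33770767 0.04      ]
[0.35724577 0.39520269 0.04      ]
```

View pics/w1c.png

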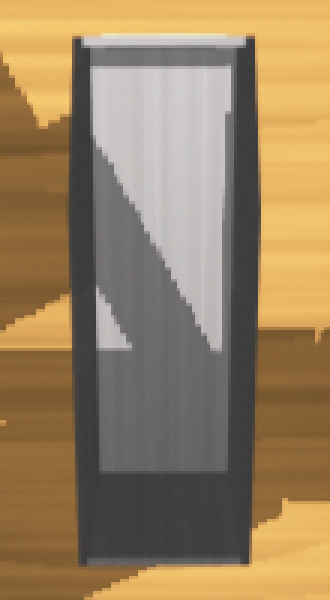

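play_rows(
  targets=[
    [[0.02,0.05,-0.7],0],
    [[0,0,-0.8],0],
    [[0,0,-0.8],0],
    [[0,0,-0.5],0],
    [[0,0,-0.16],0],
    [[0,0,0],0],
  ],
  hand=1,
)

```text
clock: 3.5
eef_pos: [0.4456, 0.3666, 0.0437]
tcp_rot: [3.141, 0.0, -3.141]
contact_force: [-0.8, 0.9, 0.8]
gripper_width: 0.0878
```

play_rows(
  targets=[
    [[0,0,0],0],
    [[0,0,0],0],
    [[0,0,0],0],
    [[0,0,0],0],
  ],
  hand=-1,
  grip_force=25,
)

```text
clock: 4.0
eef_pos: [0.4462, 0.3658, 0.0437]
tcp_rot: [-3.142, 0.001, 3.141]
contact_force: [-0.5, -2.1, 4.7]
gripper_width: 0.0578
```

play_rows(
  targets=[
    [[0,0,0.4],0],
    [[0,0,0.8],0],
    [[0,0,0.8],0],
    [[0,0,0.8],0],
    [[0,0,0.4],0],
    [[0,0,0],0],
    [[0,0,0],0],
  ],
)

```text
clock: 4.88
eef_pos: [0.4455, 0.3657, 0.2334]
tcp_rot: [-3.14, -0.003, 3.141]
contact_force: [0.1, 0.2, -2.8]
gripper_width: 0.0577
```

```bash
python3 - <<'E'
from h import *
c,s=wrist('w2.png'); print(s['clock'],s['eef_pos'],s['contact_force'],s['gripper_width'])
E
```

```text
4.875 [0.44547024 0.36568855 0.23338136] [ 0.12120194  0.23974524 -2.8456043 ] 0.057747595364692816
```

View pics/w2.png

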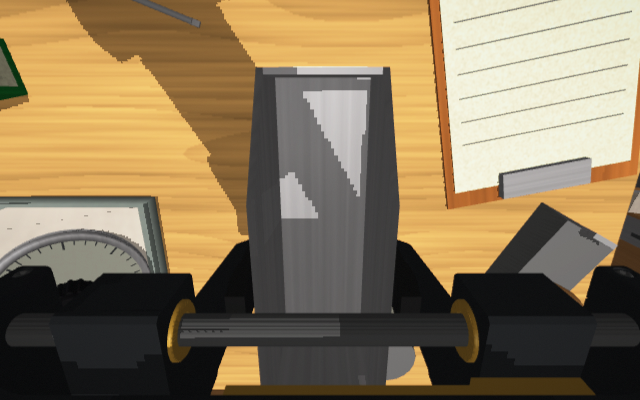

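play_rows(
  targets=[
    [[0.2,-0.5,0],0],
    [[0.25,-0.85,0],0],
    [[0.25,-0.85,0],0],
    [[0.25,-0.85,0],0],
    [[0.25,-0.85,0],0],
    [[0.25,-0.85,0],0],
    [[0.25,-0.85,0],0],
    [[0.25,-0.85,0],0],
    [[0.2,-0.5,0],0],
    [[0,-0.36,0],0],
  ],
)

```text
clock: 6.18
eef_pos: [0.5749, -0.074, 0.2335]
tcp_rot: [3.141, -0.003, 3.14]
contact_force: [-0.3, -0.5, -3.3]
gripper_width: 0.0578
```

```bash
python3 - <<'E'
from h import *
c,s=wrist('w3.png'); print(s['clock'],s['eef_pos'],s['tcp_rot'],s['contact_force'],s['gripper_width'],s['q'])
c=save('top','t3.png'); d=save('scene','s3.png')
a=cv2.resize(c['color'][130:270,230:370,::-1],(400,400)); b=cv2.resize(d['color'][110:280,260:430,::-1],(400,400))
cv2.imwrite('pics/c3.png',np.hstack([a,b]))
E
```

```text
6.175 [ 0.57493474 -0.07398537  0.23348461] [ 3.14067879e+00 -2.52559460e-03  3.13982410e+00] [-0.27870198 -0.49604591 -3.25633037] 0.05784050270226379 [-3.32115323e-01  4.37876969e-01  1.21955949e+00  4.53795104e-05
  1.48684166e+00 -1.90114581e+00]
```

View pics/w3.png

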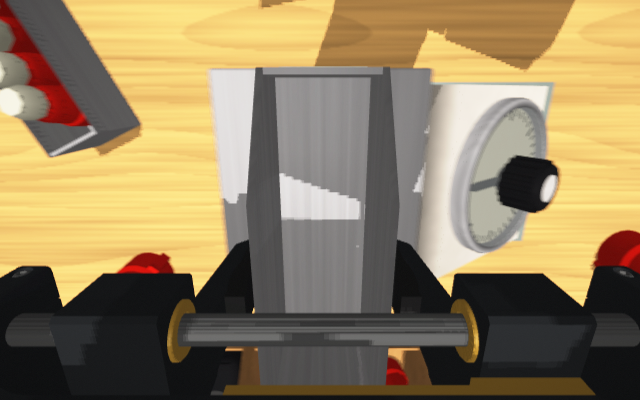

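View pics/c3.png

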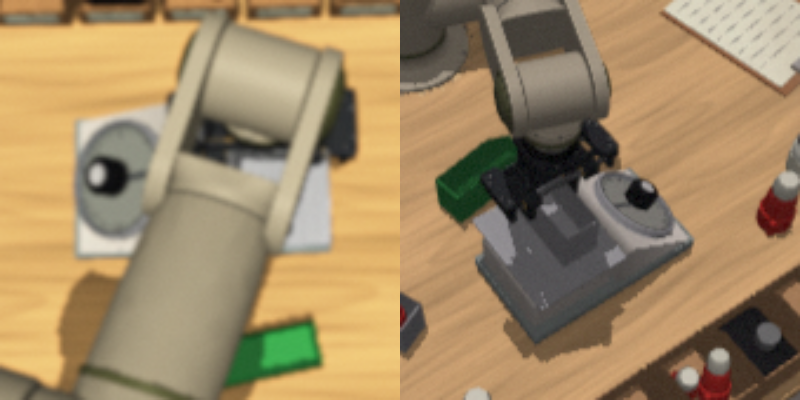

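play_rows(
  targets=[
    [[0,0,-0.3],0],
    [[0,0,-0.3],0],
    [[0,0,-0.15],0],
    [[0,0,-0.06],0],
    [[0,0,-0.04],0],
    [[0,0,-0.03],0],
    [[0,0,-0.03],0],
    [[0,0,0],0],
  ],
)

```text
clock: 7.32
eef_pos: [0.575, -0.0727, 0.1806]
tcp_rot: [-3.142, -0.0, 3.141]
contact_force: [-0.8, -0.0, -3.5]
gripper_width: 0.0577
```

```bash
python3 - <<'E'
from h import *
c,s=wrist('w4.png'); print(s['clock'],s['eef_pos'],s['tcp_rot'],s['contact_force'],s['gripper_width'])
d=np.load('w1.npy',allow_pickle=True).item()
print([atz(c,u,v,.136) for u,v in [(209,69),(432,68)]])
E
```

```text
7.325 [ 0.57497786 -0.0726685   0.18055701] [-3.14156735e+00 -1.32179180e-05  3.14068208e+00] [-0.83329511 -0.02667707 -3.45166116] 0.057736909117464395
[array([ 0.48346803, -0.13449276,  0.136     ]), array([ 0.4830357 , -0.01134266,  0.136     ])]
```

play_rows(
  targets=[
    [[0,0,-0.02],0],
    [[0,0,-0.02],0],
    [[0,0,-0.02],0],
    [[0,0,-0.02],0],
    [[0,0,0],0],
    [[0,0,0],0],
  ],
)

```text
clock: 8.12
eef_pos: [0.5751, -0.0727, 0.1759]
tcp_rot: [-3.141, 0.0, 3.141]
contact_force: [0.5, 1.1, 1.0]
gripper_width: 0.0578
```

play_rows(
  targets=[
    [[0,0,0],0],
    [[0,0,0],0],
    [[0,0,0],0],
    [[0,0,0],0],
    [[0,0,0.2],0],
    [[0,0,0.8],0],
    [[0,0,0.8],0],
    [[0,0,0.4],0],
    [[0,0,0],0],
  ],
  hand=1,
)

```text
clock: 9.25
eef_pos: [0.5753, -0.0727, 0.3099]
tcp_rot: [-3.14, 0.004, 3.141]
contact_force: [-0.3, -0.1, -0.5]
gripper_width: 0.0882
```

```bash
python3 - <<'E'
from h import *
c,s=wrist('w5.png'); print(s['clock'],s['eef_pos'],s['tcp_rot'],s['contact_force'],s['gripper_width'])
np.save('w5.npy',c,allow_pickle=True)
E
```

```text
9.25 [ 0.57534774 -0.07271297  0.30994906] [-3.14010388  0.00427115  3.14080558] [-0.33166472 -0.14699851 -0.49475688] 0.08822465548124696
```

View pics/w5.png

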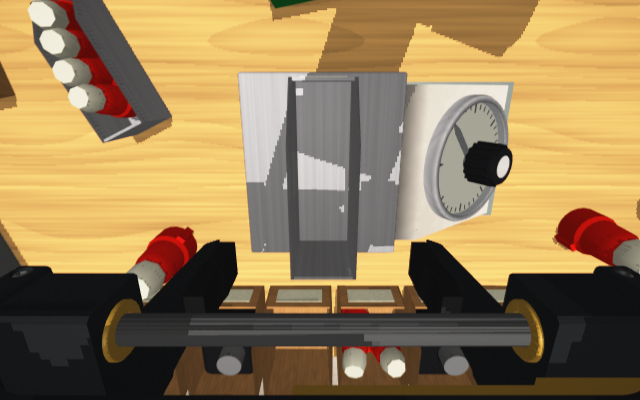

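```bash
python3 - <<'E'
from h import *
c=np.load('w5.npy',allow_pickle=True).item()
P=[atz(c,u,v,.133) for u,v in [(239,72),(407,72),(395,251),(249,251)]]
print(np.round(P,4))
# scale pose: yaw -90 (x_s -> -y)
n=np.array([0,np.sin(np.radians(35)),np.cos(np.radians(35))])
print('binrim',[atz(c,u,v,.133+.075) for u,v in [(290,278),(356,278)]])
print('knobtop at z', [atz(c,503,163,z) for z in (.10,.11,.12)])
im=c['color'][80:230,400:520,::-1]; cv2.imwrite('pics/w5c.png',cv2.resize(im,None,fx=4,fy=4,interpolation=cv2.INTER_CUBIC))
E
```

```text
[[ 0.4795 -0.1504  0.133 ]
 [ 0.4796  0.0069  0.133 ]
 [ 0.6668  0.0088  0.133 ]
 [ 0.6669 -0.1546  0.133 ]]
binrim [array([ 0.65356602, -0.10092489,  0.208     ]), array([ 0.65352757, -0.0424539 ,  0.208     ])]
knobtop at z [array([0.57379183, 0.13067259, 0.1       ]), array([0.57156315, 0.1249965 , 0.11      ]), array([0.56933446, 0.11932042, 0.12      ])]
```

View pics/w5c.png

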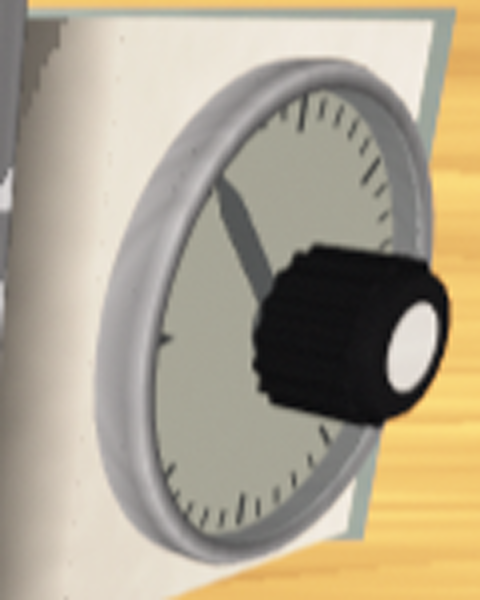

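play_rows(
  targets=[
    [[0,0.33,0],-10],
    [[0,0.34,0],-10],
    [[0,0.34,0],-10],
    [[0,0.34,0],-10],
    [[0,0.34,0],-10],
    [[0,0.34,0],-10],
    [[0,0.34,-0.3],-10],
    [[-0.05,0.34,-0.3],-10],
    [[0,0.31,-0.3],-10],
    [[0,0,0],0],
  ],
)

```text
clock: 10.55
eef_pos: [0.571, 0.1093, 0.2514]
tcp_rot: [-3.137, -0.0, 1.573]
contact_force: [-1.3, -0.8, 0.8]
gripper_width: 0.0879
```

```bash
python3 - <<'E'
from h import *
c,s=wrist('w6.png'); print(s['clock'],s['eef_pos'],s['tcp_rot'],s['q'],c['xyz'])
np.save('w6.npy',c,allow_pickle=True)
for o in ['knob','zero_mark','pointer_tip']:
        print(o,[(np.round(b['rect']).tolist(),round(b['p'],2)) for b in bot.boxes_of('wrist',o)[:3]])
E
```

```text
10.55 [0.57100364 0.10933517 0.2514219 ] [-3.13655307e+00 -7.68103194e-05  1.57319296e+00] [-1.43159499e-02  4.30520991e-01  1.17955428e+00 -7.42595139e-06
  1.53655755e+00 -1.67125007e-02] [0.57228338 0.1913104  0.39800871]
knob [([252.0, 123.0, 150.0, 136.0], 0.61), ([228.0, 290.0, 197.0, 73.0], 0.58)]
zero_mark [([254.0, 119.0, 145.0, 140.0], 0.93)]
pointer_tip [([252.0, 121.0, 147.0, 141.0], 0.32)]
```

View pics/w6.png

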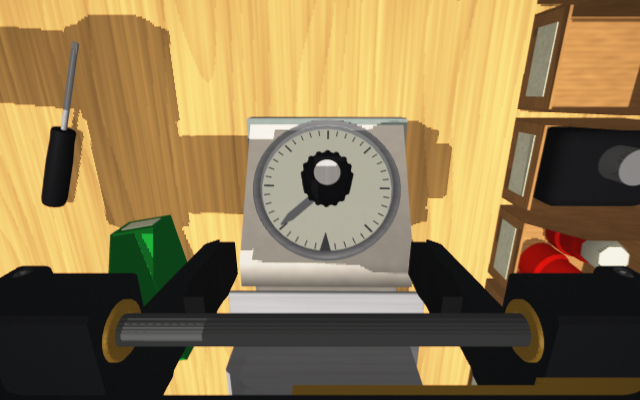

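```bash
python3 - <<'E'
from h import *
c=np.load('w6.npy',allow_pickle=True).item()
im=c['color'][100:300,220:430,::-1]; cv2.imwrite('pics/w6c.png',cv2.resize(im,None,fx=3,fy=3,interpolation=cv2.INTER_CUBIC))
n=np.array([0,np.sin(np.radians(35)),np.cos(np.radians(35))])
for d in (.02,.037,.053):
    P=np.array([.572,.0865,.078])+d*n; print(d,P,proj(c,P))
for u,v in [(327,172)]: print(atz(c,u,v,.1215))
print(atz(c,326.5,191,.093))
E
```

```text
0.02 [0.572      0.09797153 0.09438304] (np.float64(323.66751137172525), np.float64(189.82031657937557))
0.037 [0.572      0.10772233 0.10830863] (np.float64(323.67525568355444), np.float64(184.22351736137537))
0.053 [0.572      0.11689955 0.12141506] (np.float64(323.6833493960221), np.float64(178.37420697605359))
[0.5749002  0.12274053 0.1215    ]
[0.57480855 0.09633622 0.093     ]
```

View pics/w6c.png

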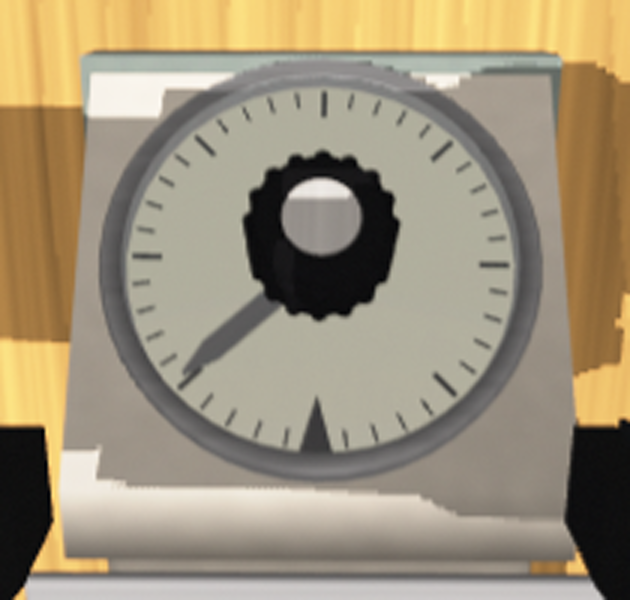

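```bash
cat > fit.py <<'E'
from h import *
from scipy.optimize import least_squares
c=np.load('w6.npy',allow_pickle=True).item()
cr=lambda u,v:(220+u/3,100+v/3)
marks={0:None,45:(190,380),90:(147,256),135:(204,146),180:(324,103),225:(441,150),270:(494,264),315:(445,384)}
bez=[(99,265),(543,265),(320,62),(320,480)]
def frame(p):
    x,y,yaw,d,r=p
    Rz=rpy([0,0,yaw]) ; n=Rz@np.array([-np.sin(.6109),0,np.cos(.6109)]); up=Rz@np.array([np.cos(.6109),0,np.sin(.6109)])
    rt=np.cross(up,n); C=np.array([x,y,0])+Rz@np.array([-.0835,0,.078])
    return C,n,up,rt
def pt(p,h,r,th):
    C,n,up,rt=frame(p); return C+h*n+r*(np.cos(th)*up+np.sin(th)*rt)
def res(p):
    e=[]
    for a,m in marks.items():
        if m is None: continue
        e+=list(np.array(proj(c,pt(p,p[3]-.006,p[4],np.radians(a))))-cr(*m))
    e+=list(np.array(proj(c,pt(p,p[3]+.032,0,0)))-cr(320,216))
    e.append(proj(c,pt(p,p[3],.074,-np.pi/2))[0]-cr(*bez[1])[0]); e.append(proj(c,pt(p,p[3],.074,np.pi/2))[0]-cr(*bez[0])[0])
    return e
if __name__=='__main__':
    s=least_squares(res,[.575,.005,-1.57,.02,.056]); print(np.round(s.x,4)); print(np.round(s.fun,1))
    print('knob mid',pt(s.x,s.x[3]+.016,0,0)); np.save('fit.npy',s.x)
    for a in range(40,61,5): print(a,(np.array(proj(c,pt(s.x,s.x[3]-.006,.058,np.radians(a))))-[220,100])*3)
E
python3 fit.py
```

```text
[ 0.5735  0.0106 -1.5886  0.013   0.0589]
[ 0.2 -0.6 -0.2  0.  -0.2 -0.4 -0.4  0.  -0.1 -0.1 -0.  -0.2  0.2 -0.2
  0.9  1.2 -0.1 -0.3]
knob mid [0.57529375 0.11076153 0.10175739]
40 [203.35832227 386.9142884 ]
45 [192.46143599 376.33917599]
50 [182.64038665 364.91527939]
55 [173.96666689 352.74702054]
60 [166.49983408 339.94351389]
```

play_rows(
  targets=[
    [[0.07,0.11,0],9.5],
    [[0,0,-0.3],9.5],
    [[0,0,-0.7],0],
    [[0,0,-0.7],0],
    [[0,0,-0.4],0],
    [[0,0,-0.2],0],
    [[0,0,-0.1],0],
    [[0,0,-0.08],0],
    [[0,0,0],0],
  ],
  hand=0.6,
)

```text
clock: 11.88
eef_pos: [0.5764, 0.1151, 0.1053]
tcp_rot: [3.141, 0.0, 1.902]
contact_force: [0.0, 0.1, 0.4]
gripper_width: 0.0703
```

```bash
python3 - <<'E'
from h import *
c,s=wrist('w7.png'); print(s['clock'],s['eef_pos'],s['tcp_rot'],s['contact_force'],s['gripper_width'])
E
```

```text
11.875 [0.57635161 0.11514359 0.10530627] [3.14102516e+00 2.09482280e-04 1.90176753e+00] [0.0050413  0.07863487 0.40895788] 0.07026430277727638
```

View pics/w7.png

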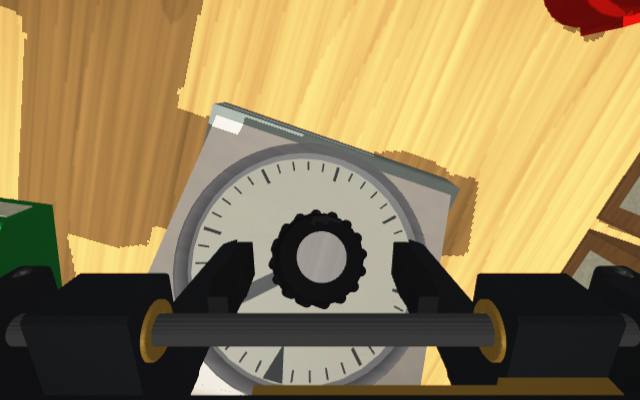

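play_rows(
  targets=[
    [[0,0,-0.05],0],
    [[0,0,0],0],
  ],
  hand=0.6,
)

```text
clock: 12.18
eef_pos: [0.5761, 0.1152, 0.1019]
tcp_rot: [-3.141, -0.0, 1.902]
contact_force: [-0.4, 0.6, 0.4]
gripper_width: 0.0704
```

play_rows(
  targets=[
    [[0,0,0],0],
    [[0,0,0],0],
    [[0,0,0],0],
    [[0,0,0],0],
  ],
  hand=-1,
  grip_force=20,
)

```text
clock: 12.68
eef_pos: [0.574, 0.1145, 0.1016]
tcp_rot: [-3.135, -0.001, 1.902]
contact_force: [-10.0, -4.4, 4.7]
gripper_width: 0.0491
```

play_rows(
  targets=[
    [[0,0,0],-6],
    [[0,0,0],-6],
    [[0,0,0],0],
  ],
)

```text
clock: 13.05
eef_pos: [0.574, 0.1141, 0.1011]
tcp_rot: [-3.135, 0.002, 1.691]
contact_force: [-10.1, -6.5, 1.2]
gripper_width: 0.0477
```

```bash
python3 - <<'E'
from h import *
c,s=wrist('w8.png'); print(s['clock'],s['eef_pos'],s['tcp_rot'],s['contact_force'],s['ft_torque'],s['gripper_width'])
E
```

```text
13.05 [0.57397868 0.11408187 0.10109988] [-3.13501264e+00  1.56265951e-03  1.69122672e+00] [-10.14967615  -6.48228316   1.15739501] [-1.13096347  1.32594264  0.00769168] 0.04769826885393949
```

View pics/w8.png

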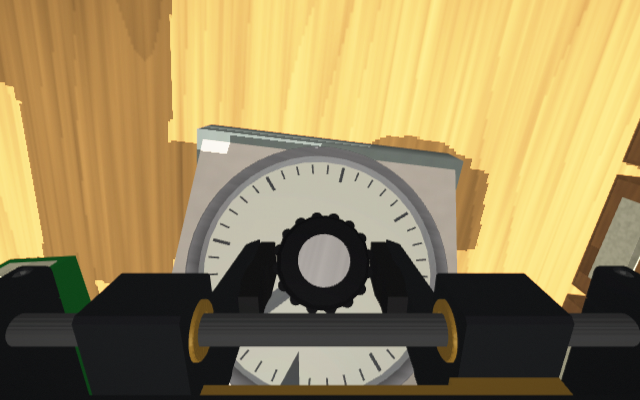

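play_rows(
  targets=[
    [[-0.03,-0.01,0],-7],
    [[0,0,0],-7],
    [[0,0,0],-7],
    [[0,0,0],-6],
    [[0,0,0],0],
  ],
)

```text
clock: 13.72
eef_pos: [0.5738, 0.115, 0.102]
tcp_rot: [-3.141, 0.0, 1.221]
contact_force: [-4.4, 2.0, 1.7]
gripper_width: 0.0491
```

```bash
python3 - <<'E'
from h import *
c,s=wrist('w9.png'); print(s['clock'],s['eef_pos'],s['tcp_rot'],s['contact_force'],s['ft_torque'],s['gripper_width'])
E
```

```text
13.725 [0.57381721 0.11495323 0.10201602] [-3.14079018e+00  2.99939887e-04  1.22118611e+00] [-4.43598795  1.97580497  1.74812472] [-0.07209519  0.04092399  0.43146673] 0.049141161157471275
```

View pics/w9.png

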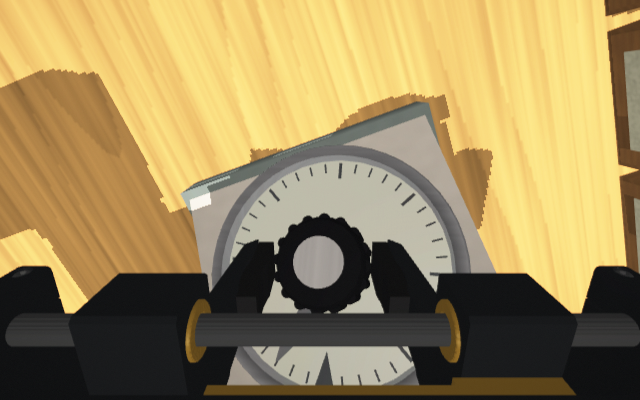

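play_rows(
  targets=[
    [[0,0,0],0],
    [[0,0,0],0],
    [[0,0,0.3],0],
    [[0,0,0.7],0],
    [[0,0,0.7],10],
    [[0,-0.11,0.7],10],
    [[0,0,0],0],
    [[0,0,0],0],
  ],
  hand=0.6,
)

```text
clock: 14.78
eef_pos: [0.5741, 0.1079, 0.245]
tcp_rot: [-3.14, -0.0, 1.568]
contact_force: [0.4, 0.1, -0.8]
gripper_width: 0.0705
```

```bash
cat > look.py <<'E'
import sys
from h import *
import fit
c,s=wrist(sys.argv[1]+'.png'); print(s['clock'],s['eef_pos'],s['tcp_rot'],s['contact_force'])
p=np.load('fit.npy')
# rectified dial: 5 px/mm, top of dial up, seen from the front
N=600;sc=4.0
g=np.array([fit.pt(p,p[3]-.006,.058,a) for a in np.radians([0,90,180,270])])
src=np.float32([proj(c,q) for q in g]); dst=np.float32([[N/2+58*sc*np.sin(a),N/2-58*sc*np.cos(a)] for a in np.radians([0,90,180,270])])
H=cv2.getPerspectiveTransform(src,dst); im=cv2.warpPerspective(c['color'],H,(N,N),flags=cv2.INTER_CUBIC)[:,:,::-1].copy()
cv2.imwrite('pics/'+sys.argv[1]+'r.png',im)
# dark profile at radii
gr=cv2.cvtColor(im,cv2.COLOR_BGR2GRAY).astype(float)
for r in (46,50,53,56,58,60):
    a=np.radians(np.arange(-180,180,.5)); v=cv2.remap(gr.astype(np.float32),(N/2+r*sc*np.sin(a)).astype(np.float32)[None],(N/2-r*sc*np.cos(a)).astype(np.float32)[None],1)[0]
    print(r,[(np.degrees(a[k]).round(1),int(v[k])) for k in range(1,len(a)-1) if v[k]<105 and v[k]<=v[k-1] and v[k]<v[k+1]])
E
python3 look.py w10
```

```text
14.775 [0.57410771 0.10789549 0.24498478] [-3.14019742e+00 -3.62226068e-05  1.56817105e+00] [ 0.41607417  0.09009295 -0.78661151]
46 [(np.float64(46.0), 90), (np.float64(49.0), 94), (np.float64(53.0), 93)]
50 [(np.float64(21.0), 56), (np.float64(47.5), 92), (np.float64(50.5), 93)]
53 [(np.float64(21.0), 56), (np.float64(22.5), 57), (np.float64(47.5), 88), (np.float64(49.0), 93), (np.float64(50.5), 93)]
56 [(np.float64(-160.5), 63), (np.float64(-115.5), 80), (np.float64(-70.0), 80), (np.float64(-24.0), 65), (np.float64(19.5), 52), (np.float64(21.0), 60), (np.float64(23.0), 58), (np.float64(49.5), 90), (np.float64(66.0), 79), (np.float64(110.5), 67), (np.float64(155.0), 64)]
58 [(np.float64(-160.5), 68), (np.float64(-115.5), 78), (np.float64(-70.0), 75), (np.float64(-33.5), 104), (np.float64(-24.0), 63), (np.float64(-15.0), 98), (np.float64(19.0), 54), (np.float64(20.0), 60), (np.float64(23.0), 60), (np.float64(49.0), 92), (np.float64(66.0), 76), (np.float64(110.5), 69), (np.float64(155.0), 64)]
60 [(np.float64(-169.5), 102), (np.float64(-160.5), 65), (np.float64(-151.5), 100), (np.float64(-142.5), 103), (np.float64(-133.5), 100), (np.float64(-115.5), 76), (np.float64(-70.0), 71), (np.float64(-51.5), 101), (np.float64(-33.5), 101), (np.float64(-24.0), 65), (np.float64(-15.0), 104), (np.float64(19.0), 60), (np.float64(22.5), 61), (np.float64(24.0), 58), (np.float64(30.5), 101), (np.float64(39.5), 103), (np.float64(48.5), 97), (np.float64(57.5), 102), (np.float64(66.0), 71), (np.float64(110.5), 79), (np.float64(119.5), 101), (np.float64(128.5), 101), (np.float64(155.0), 60), (np.float64(164.0), 90)]
```

View pics/w10r.png

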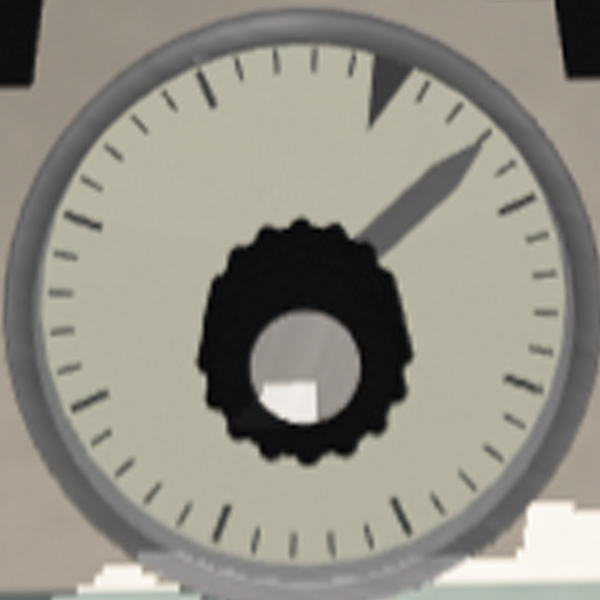

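View pics/w10.png

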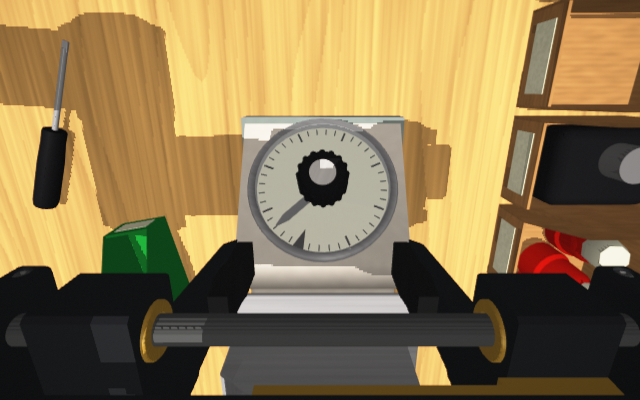

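play_rows(
  targets=[
    [[0,0.12,0],10],
    [[0,0,-0.3],10],
    [[0,0,-0.7],0],
    [[0,0,-0.7],0],
    [[0,0,-0.4],0],
    [[0,0,-0.2],0],
    [[0,0,-0.1],0],
    [[0,0,0],0],
  ],
  hand=0.6,
)

```text
clock: 15.82
eef_pos: [0.5745, 0.1152, 0.1021]
tcp_rot: [3.141, 0.0, 1.919]
contact_force: [-0.3, -0.3, 1.2]
gripper_width: 0.0703
```

play_rows(
  targets=[
    [[0,0,0],0],
    [[0,0,0],0],
    [[0,0,0],0],
    [[0,0,0],0],
  ],
  hand=-1,
  grip_force=35,
)

```text
clock: 16.32
eef_pos: [0.5738, 0.1149, 0.1023]
tcp_rot: [-3.14, 0.0, 1.919]
contact_force: [-5.6, -2.1, 5.0]
gripper_width: 0.0487
```

play_rows(
  targets=[
    [[0,0,0],-7],
    [[0,0,0],-7],
    [[0,0,0],-7],
    [[0,0,0],-7],
    [[0,0,0],0],
    [[0,0,0],0],
  ],
)

```text
clock: 17.08
eef_pos: [0.5736, 0.1145, 0.102]
tcp_rot: [-3.14, 0.002, 1.432]
contact_force: [-6.5, -4.6, 3.0]
gripper_width: 0.0471
```

```bash
python3 look.py w11|head -1
```

```text
17.075 [0.57362596 0.11448273 0.10199985] [-3.14031422e+00  2.04039620e-03  1.43151140e+00] [-6.52598703 -4.55122095  3.04080515]
```

View pics/w11r.png

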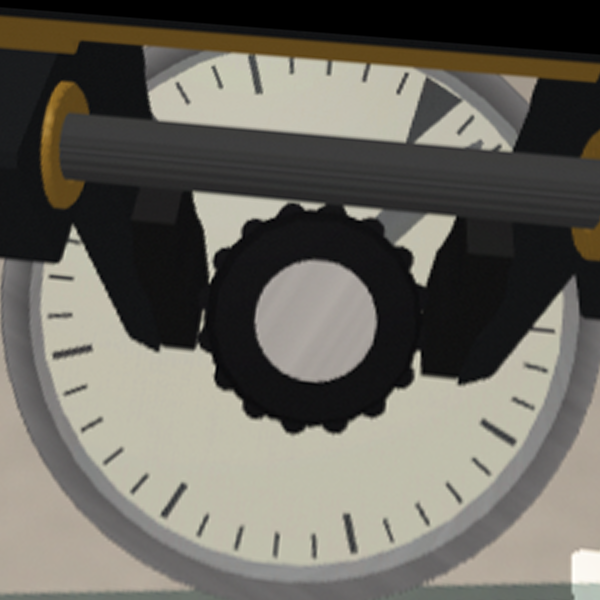

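play_rows(
  targets=[
    [[0,0,0],-6],
    [[0,0,0],-6],
    [[0,0,0],-3],
    [[0,0,0],0],
    [[0,0,0],0],
  ],
)

```text
clock: 17.75
eef_pos: [0.5744, 0.1165, 0.103]
tcp_rot: [3.14, -0.002, 1.171]
contact_force: [-7.0, 6.2, 6.2]
gripper_width: 0.0482
```

```bash
python3 look.py w12|head -1
```

```text
17.75 [0.5743942  0.11650726 0.10297367] [ 3.14020056e+00 -1.79564488e-03  1.17142118e+00] [-6.96663932  6.21883211  6.24391219]
```

View pics/w12r.png

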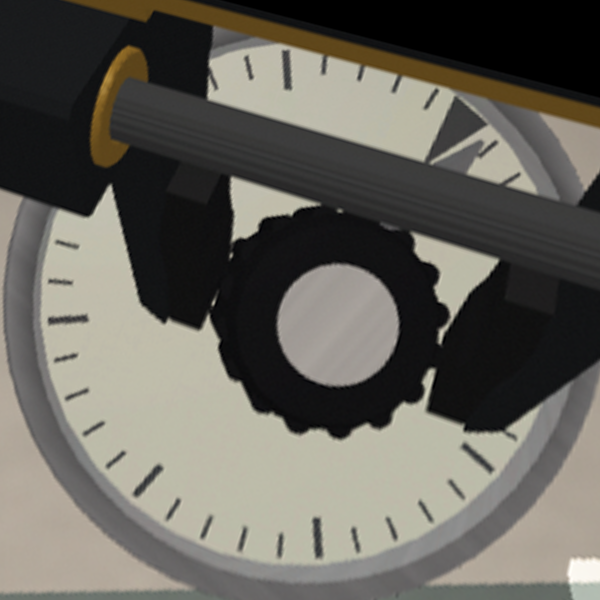

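play_rows(
  targets=[
    [[0,0,0],0],
    [[0,0,0],0],
    [[0,0,0.3],0],
    [[0,0,0.7],0],
    [[0,0,0.7],10],
    [[0,-0.11,0.7],10],
    [[0,0,0],3],
    [[0,0,0],0],
  ],
  hand=0.5,
)

```text
clock: 18.8
eef_pos: [0.5745, 0.1083, 0.2459]
tcp_rot: [3.141, -0.0, 1.569]
contact_force: [-0.4, 0.1, -0.5]
gripper_width: 0.0664
```

```bash
python3 look.py w13
```

```text
18.8 [0.57447811 0.10834719 0.24589527] [ 3.14137159e+00 -2.93286763e-05  1.56892059e+00] [-0.41686314  0.07275673 -0.46671828]
46 [(np.float64(46.5), 91), (np.float64(48.5), 93), (np.float64(53.0), 92)]
50 [(np.float64(42.0), 58), (np.float64(46.5), 92), (np.float64(47.5), 92), (np.float64(49.5), 93), (np.float64(52.0), 95)]
53 [(np.float64(-49.0), 103), (np.float64(41.0), 54), (np.float64(48.0), 92), (np.float64(50.5), 93)]
56 [(np.float64(-140.0), 68), (np.float64(-95.0), 90), (np.float64(-49.0), 72), (np.float64(-3.0), 76), (np.float64(40.0), 60), (np.float64(42.0), 59), (np.float64(43.5), 60), (np.float64(49.0), 91), (np.float64(86.5), 77), (np.float64(131.0), 78), (np.float64(175.0), 60)]
58 [(np.float64(-140.0), 64), (np.float64(-95.0), 82), (np.float64(-76.5), 102), (np.float64(-49.0), 66), (np.float64(-40.0), 94), (np.float64(-31.0), 92), (np.float64(-21.5), 99), (np.float64(-12.5), 97), (np.float64(-3.5), 73), (np.float64(39.5), 59), (np.float64(41.5), 60), (np.float64(43.5), 59), (np.float64(49.0), 90), (np.float64(86.5), 77), (np.float64(131.0), 73), (np.float64(175.0), 68)]
60 [(np.float64(-176.0), 97), (np.float64(-167.0), 86), (np.float64(-140.0), 67), (np.float64(-131.0), 104), (np.float64(-95.0), 84), (np.float64(-49.0), 65), (np.float64(-40.0), 91), (np.float64(-31.0), 102), (np.float64(-21.5), 88), (np.float64(-12.5), 102), (np.float64(-3.5), 74), (np.float64(6.0), 94), (np.float64(15.0), 103), (np.float64(24.0), 95), (np.float64(39.0), 58), (np.float64(40.0), 60), (np.float64(42.0), 59), (np.float64(44.0), 59), (np.float64(50.5), 101), (np.float64(86.5), 71), (np.float64(130.5), 75), (np.float64(139.5), 94), (np.float64(148.5), 92), (np.float64(157.5), 102), (np.float64(175.0), 68)]
```

View pics/w13r.png

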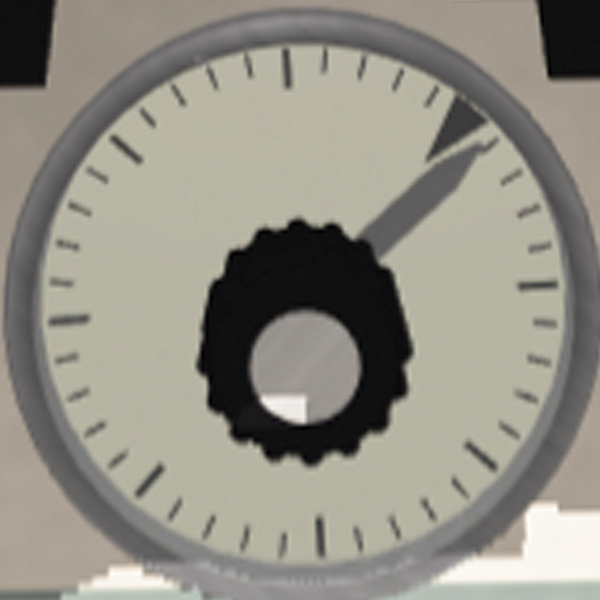

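play_rows(
  targets=[
    [[0,0.12,0],7],
    [[0,0,-0.3],0],
    [[0,0,-0.7],0],
    [[0,0,-0.7],0],
    [[0,0,-0.4],0],
    [[0,0,-0.2],0],
    [[0,0,-0.1],0],
    [[0,0,0],0],
  ],
  hand=0.5,
)

```text
clock: 19.85
eef_pos: [0.5746, 0.1158, 0.1022]
tcp_rot: [3.141, 0.0, 1.692]
contact_force: [-1.0, -0.0, 0.0]
gripper_width: 0.0659
```

play_rows(
  targets=[
    [[0,0,0],0],
    [[0,0,0],0],
    [[0,0,0],0],
    [[0,0,0],0],
  ],
  hand=-1,
  grip_force=35,
)

```text
clock: 20.35
eef_pos: [0.5738, 0.1157, 0.1025]
tcp_rot: [-3.14, 0.0, 1.692]
contact_force: [-4.8, -0.8, 6.5]
gripper_width: 0.0477
```

play_rows(
  targets=[
    [[0,0,0],-6],
    [[0,0,0],-6],
    [[0,0,0],0],
    [[0,0,0],0],
  ],
)

```text
clock: 20.85
eef_pos: [0.5737, 0.1145, 0.1019]
tcp_rot: [-3.14, 0.003, 1.484]
contact_force: [-7.2, -6.6, 0.8]
gripper_width: 0.0473
```

```bash
python3 look.py w14
```

```text
20.85 [0.5737223  0.11451462 0.10188235] [-3.14049703  0.00315189  1.48430865] [-7.17780747 -6.57364637  0.75587359]
46 [(np.float64(-97.0), 16), (np.float64(-94.5), 19), (np.float64(-93.0), 19), (np.float64(-92.0), 19), (np.float64(-89.5), 20), (np.float64(-86.5), 19), (np.float64(-84.5), 20), (np.float64(-83.5), 19), (np.float64(-79.0), 18), (np.float64(-77.5), 19), (np.float64(-73.5), 19), (np.float64(-71.0), 17), (np.float64(-68.5), 15), (np.float64(-65.0), 31), (np.float64(-62.5), 31), (np.float64(-61.0), 31), (np.float64(-59.5), 30), (np.float64(-56.5), 31), (np.float64(-52.5), 41), (np.float64(-48.5), 45), (np.float64(-44.5), 49), (np.float64(-41.5), 52), (np.float64(-37.5), 56), (np.float64(-34.5), 62), (np.float64(-31.5), 62), (np.float64(-30.5), 62), (np.float64(-29.5), 62), (np.float64(-27.5), 61), (np.float64(-25.0), 55), (np.float64(30.5), 55), (np.float64(32.5), 61), (np.float64(34.0), 61), (np.float64(37.0), 62), (np.float64(38.5), 60), (np.float64(41.0), 61), (np.float64(44.5), 57), (np.float64(47.0), 52), (np.float64(50.5), 50), (np.float64(54.5), 46), (np.float64(58
[... 6694 characters left out ...]
float64(54.0), 62), (np.float64(57.5), 57), (np.float64(59.5), 52), (np.float64(61.5), 49), (np.float64(64.5), 45), (np.float64(67.5), 41), (np.float64(70.0), 19), (np.float64(71.5), 19), (np.float64(72.5), 19), (np.float64(74.0), 19), (np.float64(75.0), 20), (np.float64(76.5), 19), (np.float64(78.5), 19), (np.float64(80.5), 19), (np.float64(81.5), 20), (np.float64(82.5), 19), (np.float64(84.0), 20), (np.float64(85.5), 19), (np.float64(87.0), 18), (np.float64(93.0), 68), (np.float64(102.0), 94), (np.float64(110.5), 85), (np.float64(119.5), 71), (np.float64(128.5), 90), (np.float64(137.0), 60), (np.float64(146.0), 79), (np.float64(155.0), 83), (np.float64(163.5), 78), (np.float64(172.5), 89)]
```

View pics/w14r.png

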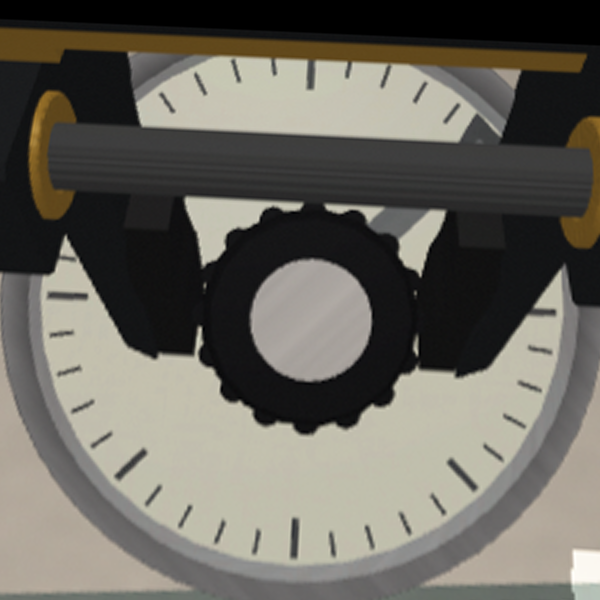

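play_rows(
  targets=[
    [[0,0,0],0],
    [[0,0,0],0],
    [[0,0,0.3],0],
    [[0,0,0.7],0],
    [[0,0,0.7],5],
    [[0,-0.11,0.7],0],
    [[0,0,0],0],
    [[0,0,0],0],
    [[0,0,0],0],
  ],
  hand=0.5,
)

```text
clock: 22.02
eef_pos: [0.574, 0.1093, 0.2445]
tcp_rot: [-3.139, -0.0, 1.57]
contact_force: [-0.2, 0.5, 0.5]
gripper_width: 0.0661
```

```bash
python3 look.py w15
```

```text
22.025 [0.57404457 0.10930215 0.24454894] [-3.13907872e+00 -1.33634481e-04  1.57001677e+00] [-0.20975207  0.49941475  0.49857971]
46 [(np.float64(45.5), 89), (np.float64(50.5), 94), (np.float64(52.5), 92)]
50 [(np.float64(47.0), 90), (np.float64(49.5), 94), (np.float64(51.5), 92)]
53 [(np.float64(47.0), 86), (np.float64(50.0), 92)]
56 [(np.float64(-179.0), 66), (np.float64(-134.0), 75), (np.float64(-88.5), 76), (np.float64(-43.0), 68), (np.float64(2.5), 59), (np.float64(46.0), 58), (np.float64(49.0), 94), (np.float64(92.5), 81), (np.float64(136.5), 64)]
58 [(np.float64(-178.5), 66), (np.float64(-134.0), 77), (np.float64(-88.5), 79), (np.float64(-43.0), 65), (np.float64(-24.5), 84), (np.float64(-15.5), 97), (np.float64(-6.0), 103), (np.float64(2.5), 49), (np.float64(11.5), 102), (np.float64(30.0), 101), (np.float64(45.5), 56), (np.float64(50.0), 84), (np.float64(92.5), 86), (np.float64(137.0), 80)]
60 [(np.float64(-179.0), 66), (np.float64(-170.0), 103), (np.float64(-161.0), 78), (np.float64(-152.0), 98), (np.float64(-143.0), 102), (np.float64(-134.0), 62), (np.float64(-88.5), 60), (np.float64(-52.0), 100), (np.float64(-43.0), 67), (np.float64(-34.0), 87), (np.float64(2.5), 68), (np.float64(21.0), 86), (np.float64(30.0), 89), (np.float64(39.0), 103), (np.float64(45.0), 59), (np.float64(47.0), 59), (np.float64(50.0), 58), (np.float64(65.5), 101), (np.float64(74.5), 102), (np.float64(92.5), 75), (np.float64(128.0), 97), (np.float64(136.5), 79), (np.float64(145.5), 97), (np.float64(154.5), 96), (np.float64(163.5), 97)]
```

View pics/w15r.png

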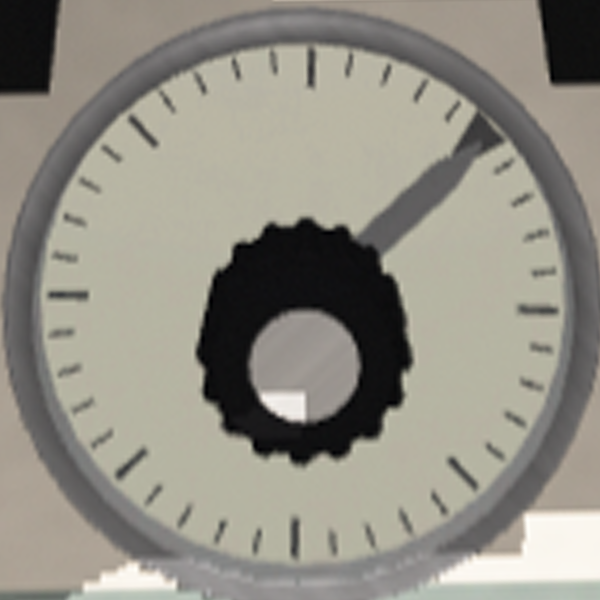

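View pics/w15.png

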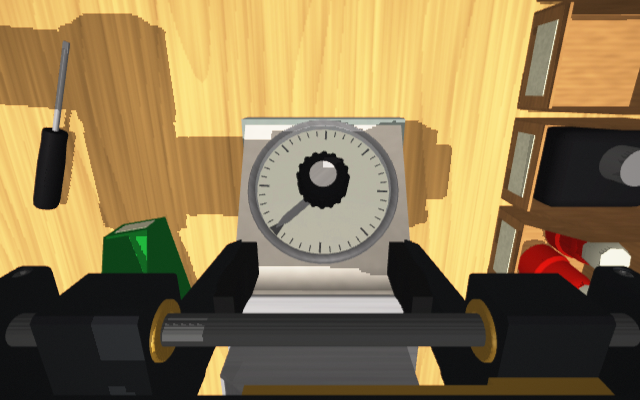

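```bash
python3 - <<'E'
from h import *
d=save('scene','s9.png'); c=save('top','t9.png')
cv2.imwrite('pics/c9.png',np.hstack([cv2.resize(c['color'][120:270,150:450,::-1],(400,200)).copy(),cv2.resize(c['color'][120:270,150:450,::-1],(400,200))])*0+0) if 0 else None
cv2.imwrite('pics/s9c.png',cv2.resize(d['color'][110:330,140:480,::-1],None,fx=2.3,fy=2.3,interpolation=cv2.INTER_CUBIC))
E
```

```text
(no output)
```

View pics/s9c.png

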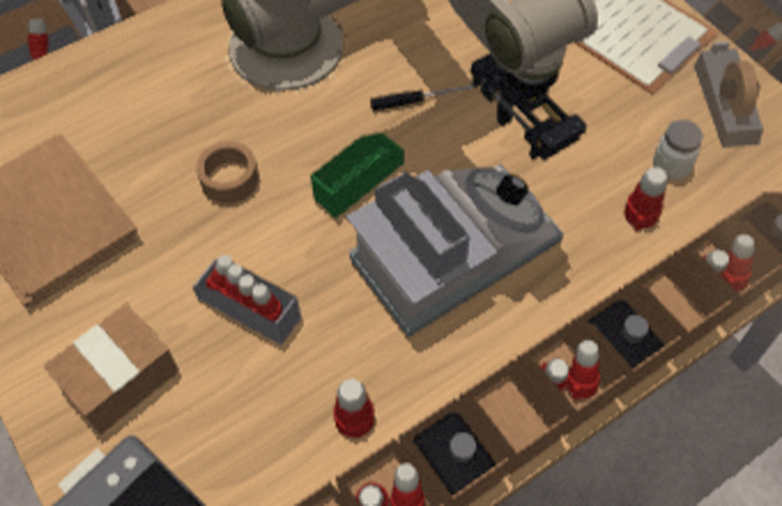

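The bin stands upright on the pan (crop px about 420,225). The full bin, connectors, carton, jar and green bin are where they were, and the arm is clear of everything.

```bash
python3 -c "
from rig import bot
print(bot.hand_in())"
```

```text
the job is handed in; nothing more can be done
None
```

I set the empty grey bin upright on the middle of the pan and let go of it. I then turned the dial knob clockwise in three gripped strokes until the zero mark met the pointer, and handed the job in at about 22 s.

- **Bin:** in the wrist picture after release its centre was about 4 mm from the pan's middle. The last scene picture shows it upright on the pan.
- **Dial:** in the last wrist picture the zero wedge is at about 47–48° and the pointer at about 48–49°. That is about 1° apart, against an allowance of 4.5°. The pointer sits above the dial, so parallax makes that reading uncertain by about 1°.
- **Bystanders:** by eye, the full bin, connectors, carton, jar and green bin look unmoved. I did not measure their positions again.
- **Disagreements:** each stroke turned the dial only about half as far as the gripper, so I went by the pictures rather than the commanded angle. The bin read about 0.27 kg on the dial but 0.29–0.35 kg by wrist force. My first knob estimate differed from the fit to the dial marks by about 8 mm, and I used the fit.

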